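# Set the core probe in the test jar

### The job

Slide open the clamp jaw of the probe dock, lift the temperature probe straight out, and lower its stem through the white guide on top of the test jar without touching the guide or the jar. Finish while holding the probe still and upright in the gripper, the stem centred in the guide and its tip at about the middle of the jar's height, so that a colleague can fasten it; do not let go. Leave the other jars, lids and utensils where they are.

Things in the scene. Friction and masses are not known exactly. Their poses are not given: they have to be found in the camera images.
- dock: bare steel probe dock fixed to the table: base 110 x 200 mm; on two uprights a seat plate 100 x 180 x 12 mm, top 135 mm above the table. Origin at table height under the centre of the 16 mm seat hole where the probe stands; z up, y the way the jaw slides open (plate from y = -45 to +135 mm), x across (-50 to +50 mm)
- jaw (a joint): jaw travel along the dock's +y, m: 0 shut, 0.045 open (stop); starts at 0 to 0.008, friction 3 N, stays where left. Aluminium fork 64 mm wide, 143 to 150 mm above the table; its prongs, 32 mm apart, lie 2 mm above the probe's collar and lock it down; beyond 0.030 they are clear of it
- jaw_grip (a point): grip point on the jaw's black upright post, 175 mm above the table. The post measures 16 mm (dock x) by 24 mm (dock y) and stands from 150 to 192 mm above the table, 65 mm from the probe's axis when the jaw is shut; it moves with the jaw
- probe: loose temperature probe, about 160 g: white square handle 24 x 24 mm, 6 to 70 mm above the origin; steel collar 44 mm across, 0 to 6 mm; steel stem 8 mm across, down to -120 mm. Origin at the centre of the collar's underside, z up the stem, x and y square to the handle. Starts upright in the dock, collar on the seat, origin 135 mm above the table, yaw within 0.1 rad of the dock's
- probe_tip (a point): lower end of the probe's stem, 120 mm below the probe's origin on its axis
- test_jar: empty clear glass jar, 100 mm wide, on a round steel plate (136 mm) fixed to the table; orange seal, flat steel lid, top 110 mm up. On the lid the only guide: white bush, 36 mm outside, 20 mm bore, 24 mm long, upright, mouth 131 mm above the table, open into the jar (92 mm wide inside, 12 to 101 mm above the table). Origin at the centre of the underside, z up
- guide_mouth (a point): centre of the guide's mouth, on the bore's axis, 131 mm above the table
- jar_middle (a point): middle of the jar's inside: on the bore's axis, 57 mm above the table
- full_jar_a: full preserving jar with orange seal and clamped glass lid, 96 mm across the seal, 95 mm tall; origin at the centre of its underside. Bystander
- full_jar_b: full preserving jar with orange seal and clamped glass lid, 96 mm across the seal, 95 mm tall; origin at the centre of its underside. Bystander
- full_jar_c: full preserving jar with orange seal and clamped glass lid, 96 mm across the seal, 95 mm tall; origin at the centre of its underside. Bystander
- loose_lid_a: jar lid lying flat on the table, 100 mm across, 10 mm thick, glass disc on an orange seal; origin at the centre of its underside. Bystander
- loose_lid_b: jar lid lying flat on the table, 100 mm across, 10 mm thick, glass disc on an orange seal; origin at the centre of its underside. Bystander
- empty_jar: open empty glass jar, 90 mm across, 85 mm tall; origin at the centre of its underside. Bystander
- funnel: steel jar funnel, 110 mm across the top, 70 mm tall; origin at the centre of its underside. Bystander
- spatula: spatula lying on the table beyond the jars; origin under its middle. Bystander

How it is judged:
By the outcome, as a careful person would: the job done as asked, in the order asked, and still so for the second after the job is handed in, while the arm keeps its last pose, push and grip.
It also fails if it takes over 61 s, if anything falls off the work surface, if the arm or the gripper's body presses on something with over 40 N, if the wrist force passes 120 N, or if a joint passes its speed limit or range.

### The arm

A 6-joint arm with a two-finger parallel gripper is mounted at the origin on the work surface. World frame = base frame: x ahead of the robot, y to its left, z up, the work surface at z = 0. Lengths are in m, angles in degrees, forces in N, time in s.
With the tool pointing down it reaches from about 0.375 to 0.9 m from the base axis. Payload 3.1 kg.
Tool frame: the origin (TCP) lies on the centre line of the jaws, within the pads' length; the fingertips stand 8 mm ahead of it and the grasp point (between the pads) lies 11 mm behind it (bot.tip_extent is the distance from the TCP to the fingertips, in m); z points along the fingers, y is the line along which they close (so a half turn about z gives the same grasp; the last joint's range is limited). The gripper opens to 87 mm and grips with 3 to 60 N. Pads are 19 mm wide; open, the fingers measure 117 mm over their backs; the gripper's body (75 mm by 190 mm) begins 51 mm behind the grasp point.
Start: joints at [60.132, 30.224, 82.088, -0, 67.689, -10.227], TCP at [0.21, 0.589, 0.231] pointing down, gripper open.
Joint ranges: [-176.69, 176.69], [-43.24, 126.21], [12.49, 139.97], [-82, 262], [0, 151.66], [-163.58, 163.58]. Speed limits (degrees/s): [159.86, 159.86, 180, 180, 180, 180].

### API

Orientations are given as a 3x3 rotation matrix whose columns are the frame's x, y, z axes.
In Python, from rig import bot, vision, workorder gives the robot as it stands.
- The arm moves only by the shell command python3 -m handwheel 'ROWS'. ROWS is JSON, a list of rows, each an object with "delta_rot": the turn, a rotation vector about the tool's x, y, z in rad, a list of three; "xyz": the shift along the tool's x, y, z in mm, a list of three; "hand": the closure, from -1 (fully open) to 1 (shut). A call has exactly 5 rows; each row is the pose to reach, as a shift and turn from the pose commanded when the call began, along the tool's axes at that moment; what a row does not reach only later rows make up. A row lasts 1/8 s, in which the tool goes at most 62.5 mm and 10.7 degrees, less where a joint would pass 70% of its speed; a pose out of reach is approached as far as the arm can. A call with a gripper value outside its range is refused whole. The fingers move at their own pace and stop on an object; the grip force is fixed at half the most. Time passes only in rows, so rows that repeat a pose let the fingers close, or fill a call up. It gives the time, the measured TCP pose, the force, the opening and the grip force at its end, in the units of the state.
- bot.read_state(): the state, without advancing time (a new reading comes with each control period).
- vision.capture(name): name is "side" or "top"; returns the picture (400x640x3 uint8, red, green, blue); there is no depth.
- vision.camera_model(name): a dict with "camera_matrix" (3x3 intrinsics, pixels), "camera_from_world" (4x4, takes a point from world to camera coordinates). Camera axes: x right, y up, looking along -z (the intrinsics and any distortion apply to the point x, -y, -z); pixel columns grow to the right and rows downward; lengths in m; the calibration is good to about 2 mm. A picture is of the moment at which its call begins. camera_model takes no time and is no camera call.
- workorder.hand_in(): hands the job in; it is judged then, once.
The state is a dict: "time_s": time; "joint_positions": joint angles; "qvel": joint speeds; "tau": joint torques, N m; "position": TCP position; "tcp_rot": TCP orientation; "force": force on the tool from outside, world axes, zero at the start; "moment": the same for the moment, N m; "opening": opening from 0.0 (shut) to 1.0 (fully open); "grasp_force": force on a finger pad.
Only numpy, scipy, OpenCV 4.12 (cv2) and the standard library are available. Lean on these libraries where they do the work, as an engineer would, in place of code of your own. Each camera call takes 0.05 s, during which the arm holds its last target. There are 200 camera calls.

## Working session

There is one attempt and no reset: what is moved stays moved. The work goes in short steps, Python scripts to look and compute and a shell command to move; the robot and the scene stay as the last step left them, time stands still between calls to the robot, and variables do not carry over. Pictures are saved under pics/ and viewed, at most 10 in all, crops included, and the job is handed in when it is done.

```bash
ls; mkdir -p pics; python3 - <<'E'
from rig import bot, vision
import cv2
for n in("side","top"):
    im=vision.capture(n); cv2.imwrite(f"pics/{n}0.png",im[:,:,::-1])
    m=vision.camera_model(n); print(m)
s=bot.read_state(); print(s["time_s"],s["position"],s["tcp_rot"],s["force"],s["opening"])
E
```

```text
pics
{'camera_matrix': array([[403.33612201,   0.        , 318.08031698],
       [  0.        , 403.33612201, 198.03871262],
       [  0.        ,   0.        ,   1.        ]]), 'camera_from_world': array([[ 0.69829601, -0.71566432,  0.01439676, -0.38804745],
       [ 0.52429765,  0.5250596 ,  0.67039122, -0.38464147],
       [-0.48733423, -0.46058333,  0.74186814, -1.03189373],
       [ 0.        ,  0.        ,  0.        ,  1.        ]])}
{'camera_matrix': array([[373.92588314,   0.        , 317.15398411],
       [  0.        , 373.92588314, 208.46866534],
       [  0.        ,   0.        ,   1.        ]]), 'camera_from_world': array([[-2.32251895e-02, -9.99728122e-01, -2.06727785e-03,
         5.80712821e-02],
       [ 9.92050367e-01, -2.33025434e-02,  1.23665112e-01,
        -5.87225474e-01],
       [-1.23679663e-01,  8.21301899e-04,  9.92321856e-01,
        -1.38383359e+00],
       [ 0.00000000e+00,  0.00000000e+00,  0.00000000e+00,
         1.00000000e+00]])}
0.1 [0.20971546 0.58809991 0.22966648] [[-9.41813866e-01  3.36133377e-01 -9.96993668e-04]
 [ 3.36134641e-01  9.41812473e-01 -1.66401440e-03]
 [ 3.79650292e-04 -1.90231595e-03 -9.99998119e-01]] [ 0.43849226 -0.20190136 -0.39467959] 1.0006766465509107
```

View pics/side0.png

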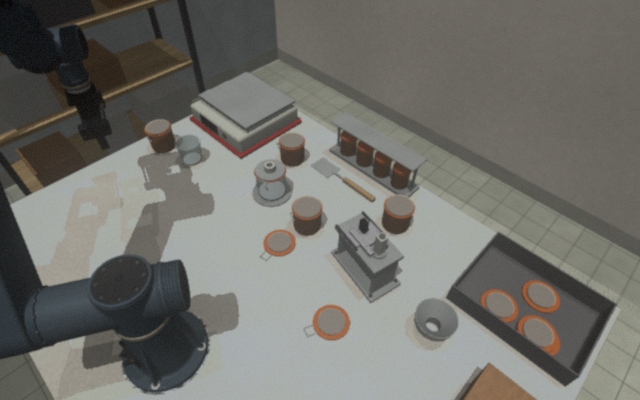

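View pics/top0.png

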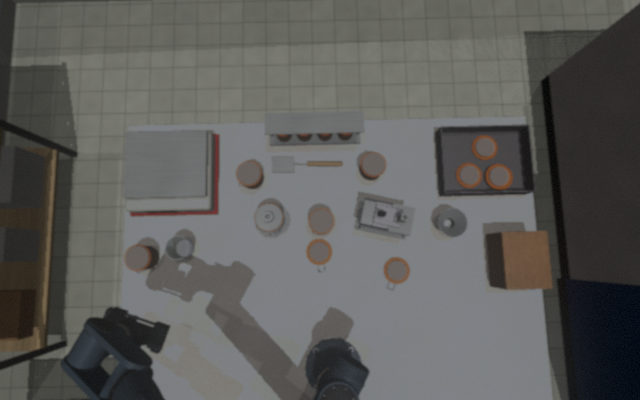

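The side view shows the dock around (367,250), with the black post near (364,226) and the probe near (380,242), and the test jar at (270,180). In the top view the dock is at (385,215) and the test jar at (270,217). I'll enlarge both.

```bash
python3 - <<'E'
import cv2,numpy as np
s=cv2.imread("pics/side0.png");t=cv2.imread("pics/top0.png")
def c(im,x,y,w,h,k): return cv2.resize(im[y:y+h,x:x+w],None,fx=k,fy=k,interpolation=cv2.INTER_CUBIC)
a=np.vstack([c(t,350,190,66,50,6),c(s,330,205,66,50,6)])
b=np.vstack([c(t,240,190,66,50,6),c(s,240,150,66,50,6)])
cv2.imwrite("pics/crop0.png",np.hstack([a,b]))
E
```

```text
(no output)
```

View pics/crop0.png

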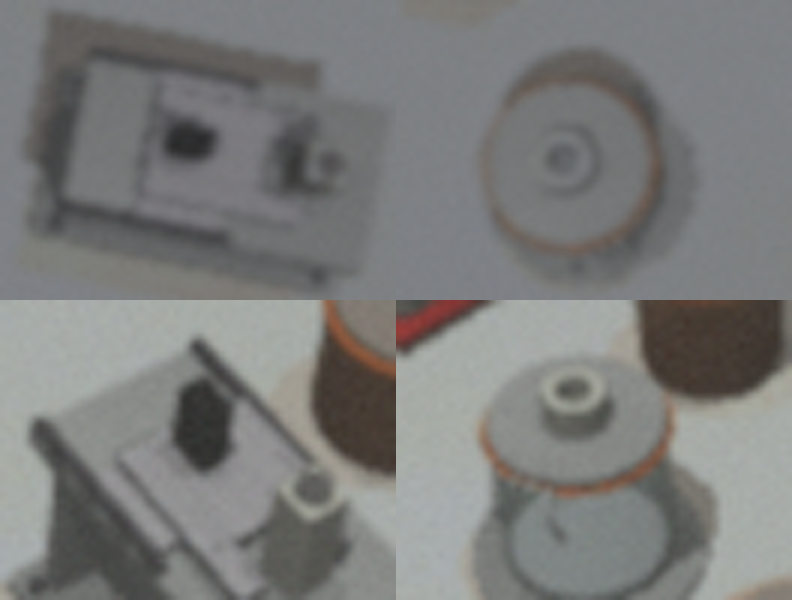

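The enlarged crop gives these pixel positions:

| Point | Top view | Side view |
|---|---|---|
| Probe top | (404.4, 217) | (381.8, 236) |
| Post top | (381.6, 213) | (363.8, 219.6) |
| Guide mouth | (267.7, 215.7) | (269.1, 164.6) |

The plate corners are also clear in the top view.

```bash
cat > h.py <<'E'
import numpy as np
from scipy.optimize import least_squares
from rig import bot, vision
def M(n):
    m=vision.camera_model(n); return m["camera_matrix"],m["camera_from_world"]
def proj(n,p):
    K,T=M(n); c=T[:3,:3]@np.asarray(p,float)+T[:3,3]; q=K@[c[0],-c[1],-c[2]]; return q[:2]/q[2]
def onz(n,uv,z):
    K,T=M(n); d=np.linalg.inv(K)@[uv[0],uv[1],1.]; R=T[:3,:3]; d=R.T@[d[0],-d[1],-d[2]]; o=-R.T@T[:3,3]
    return o+d*(z-o[2])/d[2]
def tri(uv):
    r=lambda p:np.concatenate([proj(n,p)-q for n,q in uv.items()])
    s=least_squares(r,[.6,0,.15]); return s.x,np.abs(s.fun).max()
def cr(x,y,ox,oy,k=6): return (ox+(x+.5)/k-.5, oy+(y+.5)/k-.5)
E
python3 - <<'E'
from h import *
P={"probe":(cr(328,164,350,190),cr(313,188,330,205),.205),"post":(cr(192,138,350,190),cr(205,90,330,205),.192),"guide":(cr(169,157,240,190),cr(177,90,240,150),.131)}
for k,(a,b,z) in P.items(): print(k,onz("top",a,z).round(4),onz("side",b,z).round(4),tri({"top":a,"side":b}))
c=[onz("top",cr(x,y,350,190),.135) for x,y in((92,55),(392,105),(360,270),(65,205))]
print(np.round(c,4)); print([np.linalg.norm(c[i]-c[i-1]) for i in range(4)])
E
```

```text
probe [ 0.5322 -0.2451  0.205 ] [ 0.5327 -0.2448  0.205 ] (array([ 0.53221952, -0.2449934 ,  0.20568893]), np.float64(0.016223280603583135))
post [ 0.55   -0.1725  0.192 ] [ 0.5504 -0.1719  0.192 ] (array([ 0.54983662, -0.17233167,  0.19287354]), np.float64(0.006428084784033672))
guide [0.5548 0.2197 0.131 ] [0.5519 0.2204 0.131 ] (array([0.55370371, 0.2207453 , 0.12976837]), np.float64(0.39494745243484886))
[[ 0.6069 -0.1256  0.135 ]
 [ 0.573  -0.301   0.135 ]
 [ 0.4764 -0.2769  0.135 ]
 [ 0.5185 -0.1063  0.135 ]]
[np.float64(0.09047156451602663), np.float64(0.17862646760377374), np.float64(0.09947210893709237), np.float64(0.17570612052869944)]
```

All three heights agree with the given sizes, so I'm moving over towards the post. The dock's y axis is at about 77° in the world frame.

```bash
cat >> h.py <<'E'
def goto(xyz,yaw):  # yaw of tool y axis in world, deg
    s=bot.read_state(); R=np.array(s["tcp_rot"]); a=np.radians(yaw)
    from scipy.spatial.transform import Rotation as Ro
    y=np.array([np.cos(a),np.sin(a),0]); z=np.array([0,0,-1.]); W=np.c_[np.cross(y,z),y,z]
    print("t",round(s["time_s"],2),"pos",np.round(s["position"],4),"yaw",np.degrees(np.arctan2(R[1,1],R[0,1])).round(2),"F",np.round(s["force"],1),"open",round(s["opening"],3),"grip",np.round(s["grasp_force"],1))
    print("xyz",(R.T@(np.array(xyz)-s["position"])*1000).round(1),"rot",Ro.from_matrix(R.T@W).as_rotvec().round(4))
E
python3 -m handwheel '[{"xyz":[-38,-40,-2],"delta_rot":[0,0,0.15],"hand":-1},{"xyz":[-76,-80,-4],"delta_rot":[0,0,0.3],"hand":-1},{"xyz":[-114,-120,-6],"delta_rot":[0,0,0.45],"hand":-1},{"xyz":[-152,-160,-8],"delta_rot":[0,0,0.6],"hand":-1},{"xyz":[-190,-200,-10],"delta_rot":[0,0,0.75],"hand":-1}]'
python3 -c "
from h import *;goto([.550,-.172,.25],-13.3)"
```

```text
time_s: 0.72
position: [0.3221, 0.3347, 0.2404]
tcp_rot: [[-0.456, 0.89, -0.0], [0.89, 0.456, -0.0], [-0.0, -0.0, -1.0]]
force: [-0.3, 1.1, 0.3]
opening: 1.005
grasp_force: 0.0
t 0.72 pos [0.3221 0.3347 0.2404] yaw 27.13 F [-0.3  1.1  0.3] open 1.005 grip 0.0
xyz [-554.9  -28.3   -9.4] rot [-0.000e+00  3.000e-04  7.057e-01]
```

```bash
python3 -m handwheel '[{"xyz":[-55,-3,-1],"delta_rot":[0,0,0.14],"hand":-1},{"xyz":[-110,-6,-2],"delta_rot":[0,0,0.28],"hand":-1},{"xyz":[-165,-9,-4],"delta_rot":[0,0,0.42],"hand":-1},{"xyz":[-220,-12,-5],"delta_rot":[0,0,0.56],"hand":-1},{"xyz":[-275,-15,-6],"delta_rot":[0,0,0.7057],"hand":-1}]' >/dev/null
python3 -c "
from h import *;goto([.550,-.172,.25],-13.3)"
```

```text
t 1.35 pos [0.4353 0.0836 0.2465] yaw -13.33 F [ 0.9  1.4 -0.4] open 1.003 grip 0.0
xyz [-222.3  170.6   -3.5] rot [-0.0001 -0.0002 -0.0006]
```

```bash
python3 -m handwheel '[{"xyz":[-46,35,-1],"delta_rot":[0,0,0],"hand":-1},{"xyz":[-92,70,-2],"delta_rot":[0,0,0],"hand":-1},{"xyz":[-138,105,-3],"delta_rot":[0,0,0],"hand":-1},{"xyz":[-184,141,-3],"delta_rot":[0,0,0],"hand":-1},{"xyz":[-222,171,-3],"delta_rot":[0,0,0],"hand":-1}]' >/dev/null
python3 - <<'E'
from h import *
import cv2
s=vision.capture("side");t=vision.capture("top")
c=lambda im,x,y:cv2.resize(im[y:y+60,x:x+66],None,fx=6,fy=6,interpolation=cv2.INTER_CUBIC)
cv2.imwrite("pics/c1.png",np.hstack([c(t,350,185),c(s,330,195)])[:,:,::-1])
goto([.550,-.172,.164],-13.3)
E
```

```text
t 2.08 pos [ 0.5537 -0.1748  0.2491] yaw -13.31 F [-1.   0.3 -0.5] open 1.002 grip 0.0
xyz [ 2.1 -4.6 85.1] rot [ 0.0034  0.0023 -0.0001]
```

View pics/c1.png

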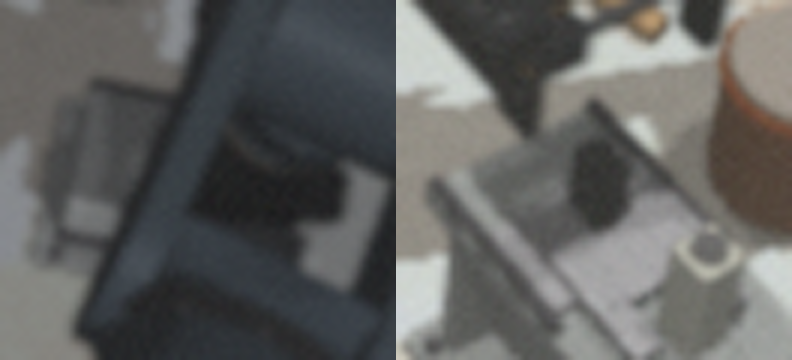

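The arm hides most of the top view. In the side view the left finger is near (352,213) and the post near (364,225), with nothing in the way, so I'm descending.

```bash
python3 -m handwheel '[{"xyz":[1,-2,20],"delta_rot":[0,0,0],"hand":-1},{"xyz":[2,-4,40],"delta_rot":[0,0,0],"hand":-1},{"xyz":[2,-4,50],"delta_rot":[0,0,0],"hand":-1},{"xyz":[2,-4,50],"delta_rot":[0,0,0],"hand":-1},{"xyz":[2,-4,50],"delta_rot":[0,0,0],"hand":-1}]' >/dev/null
python3 - <<'E'
from h import *
goto([.550,-.172,.164],-13.3)
E
```

```text
t 2.7 pos [ 0.5485 -0.1667  0.2002] yaw -13.03 F [0.8 0.8 0.9] open 0.998 grip 0.0
xyz [-4.8  2.6 36.2] rot [0.0013 0.0004 0.0047]
```

```bash
python3 -m handwheel '[{"xyz":[-2,1,12],"delta_rot":[0,0,0],"hand":-1},{"xyz":[-4,2,24],"delta_rot":[0,0,0],"hand":-1},{"xyz":[-5,3,35],"delta_rot":[0,0,0],"hand":-1},{"xyz":[-5,3,35],"delta_rot":[0,0,0],"hand":-1},{"xyz":[-5,3,35],"delta_rot":[0,0,0],"hand":-1}]' >/dev/null
python3 - <<'E'
from h import *
goto([.550,-.172,.164],-13.3)
E
```

```text
t 3.33 pos [ 0.5498 -0.1723  0.1644] yaw -13.05 F [-0.2 -0.2  0.9] open 1.001 grip 0.0
xyz [0.3 0.1 0.4] rot [-0.0001 -0.0001  0.0043]
```

```bash
for i in 1 2; do python3 -m handwheel '[{"xyz":[0,0,0],"delta_rot":[0,0,0],"hand":1},{"xyz":[0,0,0],"delta_rot":[0,0,0],"hand":1},{"xyz":[0,0,0],"delta_rot":[0,0,0],"hand":1},{"xyz":[0,0,0],"delta_rot":[0,0,0],"hand":1},{"xyz":[0,0,0],"delta_rot":[0,0,0],"hand":1}]' >/dev/null
python3 - <<'E'
from h import *
goto([.550,-.172,.164],-13.3)
E
done
```

```text
t 3.95 pos [ 0.5498 -0.1722  0.1646] yaw -13.05 F [-0.1 -0.2 -0.2] open 0.517 grip 0.0
xyz [0.3 0.2 0.6] rot [0.     0.     0.0044]
t 4.58 pos [ 0.55   -0.1723  0.1646] yaw -13.05 F [ 1.2  0.9 -0.3] open 0.177 grip 30.0
xyz [ 0.3 -0.   0.6] rot [ 0.0004 -0.      0.0043]
```

```bash
python3 -m handwheel '[{"xyz":[6,0,0],"delta_rot":[0,0,0],"hand":1},{"xyz":[15,0,0],"delta_rot":[0,0,0],"hand":1},{"xyz":[24,0,0],"delta_rot":[0,0,0],"hand":1},{"xyz":[31,0,0],"delta_rot":[0,0,0],"hand":1},{"xyz":[35,0,0],"delta_rot":[0,0,0],"hand":1}]' >/dev/null
python3 -c "
from h import *
goto([.550,-.172,.164],-13.3)"
python3 -m handwheel '[{"xyz":[1,0,0],"delta_rot":[0,0,0],"hand":1},{"xyz":[2,0,0],"delta_rot":[0,0,0],"hand":1},{"xyz":[3,0,0],"delta_rot":[0,0,0],"hand":1},{"xyz":[3,0,0],"delta_rot":[0,0,0],"hand":1},{"xyz":[3,0,0],"delta_rot":[0,0,0],"hand":1}]' >/dev/null
python3 -c "
from h import *
goto([.550,-.172,.164],-13.3)"
```

```text
t 5.2 pos [ 0.558  -0.1376  0.1646] yaw -13.01 F [ 0.7 -3.9 -2.4] open 0.184 grip 30.0
xyz [-35.4  -0.1   0.6] rot [0.0006 0.0001 0.005 ]
t 5.83 pos [ 0.5584 -0.1359  0.1645] yaw -13.06 F [ 0.2 -5.  -2.6] open 0.177 grip 30.0
xyz [-37.   -0.    0.6] rot [0.0004 0.0009 0.0043]
```

The jaw moved 37 mm, so it is clear of the collar. I'll release it and rise.

```bash
python3 -m handwheel '[{"xyz":[-1,0,0],"delta_rot":[0,0,0],"hand":-1},{"xyz":[-1,0,0],"delta_rot":[0,0,0],"hand":-1},{"xyz":[-1,0,0],"delta_rot":[0,0,0],"hand":-1},{"xyz":[-1,0,0],"delta_rot":[0,0,0],"hand":-1},{"xyz":[-1,0,-10],"delta_rot":[0,0,0],"hand":-1}]' >/dev/null
python3 -m handwheel '[{"xyz":[0,0,-20],"delta_rot":[0,0,0],"hand":-1},{"xyz":[0,0,-45],"delta_rot":[0,0,0],"hand":-1},{"xyz":[0,0,-70],"delta_rot":[0,0,0],"hand":-1},{"xyz":[35,0,-75],"delta_rot":[0,0,0],"hand":-1},{"xyz":[85,0,-75],"delta_rot":[0,0,0],"hand":-1}]' >/dev/null
python3 - <<'E'
from h import *
import cv2
s=vision.capture("side");t=vision.capture("top")
c=lambda im,x,y:cv2.resize(im[y:y+60,x:x+66],None,fx=6,fy=6,interpolation=cv2.INTER_CUBIC)
cv2.imwrite("pics/c2.png",np.hstack([c(t,360,185),c(s,345,205)])[:,:,::-1])
goto([.532,-.245,.26],-13.3)
E
```

```text
t 7.17 pos [ 0.5777 -0.0493  0.2506] yaw -12.8 F [-0.2 -0.3  0.3] open 0.997 grip 0.0
xyz [-201.    -1.2   -9.8] rot [ 0.0008 -0.0021  0.0087]
```

View pics/c2.png

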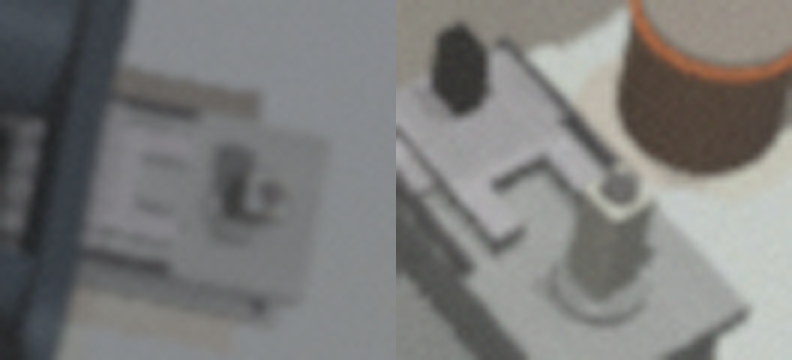

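The jaw is clear of the collar in the side view. The probe top is at (381.6,235.9) in side and (404.1,216.7) in top, so it hasn't moved. I'll move over it.

```bash
python3 -m handwheel '[{"xyz":[-45,0,-2],"delta_rot":[0,0,0],"hand":-1},{"xyz":[-90,0,-5],"delta_rot":[0,0,0],"hand":-1},{"xyz":[-135,0,-7],"delta_rot":[0,0,0],"hand":-1},{"xyz":[-175,0,-10],"delta_rot":[0,0,0],"hand":-1},{"xyz":[-201,-1,-10],"delta_rot":[0,0,0],"hand":-1}]' >/dev/null
python3 -m handwheel '[{"xyz":[0,0,5],"delta_rot":[0,0,0],"hand":-1},{"xyz":[0,0,20],"delta_rot":[0,0,0],"hand":-1},{"xyz":[0,0,30],"delta_rot":[0,0,0],"hand":-1},{"xyz":[0,0,30],"delta_rot":[0,0,0],"hand":-1},{"xyz":[0,0,30],"delta_rot":[0,0,0],"hand":-1}]' >/dev/null
python3 -c "
from h import *
goto([.5325,-.245,.167],-13.3)"
```

```text
t 8.43 pos [ 0.5313 -0.2484  0.2295] yaw -12.99 F [ 0.3 -0.6 -0.2] open 1.001 grip 0.0
xyz [ 3.6  0.4 62.5] rot [-0.     -0.      0.0055]
```

```bash
python3 -m handwheel '[{"xyz":[3.5,0.5,15],"delta_rot":[0,0,0],"hand":-1},{"xyz":[3.5,0.5,30],"delta_rot":[0,0,0],"hand":-1},{"xyz":[3.5,0.5,45],"delta_rot":[0,0,0],"hand":-1},{"xyz":[3.5,0.5,57],"delta_rot":[0,0,0],"hand":-1},{"xyz":[3.5,0.5,62],"delta_rot":[0,0,0],"hand":-1}]' >/dev/null
for i in 1 2; do python3 -m handwheel '[{"xyz":[0,0,0],"delta_rot":[0,0,0],"hand":1},{"xyz":[0,0,0],"delta_rot":[0,0,0],"hand":1},{"xyz":[0,0,0],"delta_rot":[0,0,0],"hand":1},{"xyz":[0,0,0],"delta_rot":[0,0,0],"hand":1},{"xyz":[0,0,0],"delta_rot":[0,0,0],"hand":1}]' >/dev/null
python3 -c "
from h import *
goto([.5325,-.245,.167],-13.3)"; done
```

```text
t 9.68 pos [ 0.5323 -0.2457  0.1678] yaw -13.04 F [ 0.   0.  -1.1] open 0.518 grip 0.0
xyz [0.7 0.  0.8] rot [0.0003 0.0002 0.0045]
t 10.3 pos [ 0.5323 -0.2458  0.1676] yaw -13.05 F [ 1.  -0.4  0.7] open 0.266 grip 29.9
xyz [ 0.8 -0.   0.6] rot [0.0002 0.0001 0.0044]
```

The probe is gripped (24 mm at 30 N), so I'm lifting it straight up.

```bash
python3 -m handwheel '[{"xyz":[0,0,-8],"delta_rot":[0,0,0],"hand":1},{"xyz":[0,0,-22],"delta_rot":[0,0,0],"hand":1},{"xyz":[0,0,-38],"delta_rot":[0,0,0],"hand":1},{"xyz":[0,0,-54],"delta_rot":[0,0,0],"hand":1},{"xyz":[0,0,-70],"delta_rot":[0,0,0],"hand":1}]' >/dev/null
python3 -c "
from h import *
goto([.5323,-.2457,.368],-13.05)"
python3 -m handwheel '[{"xyz":[0,0,-20],"delta_rot":[0,0,0],"hand":1},{"xyz":[0,0,-45],"delta_rot":[0,0,0],"hand":1},{"xyz":[0,0,-75],"delta_rot":[0,0,0],"hand":1},{"xyz":[0,0,-110],"delta_rot":[0,0,0],"hand":1},{"xyz":[0,0,-130],"delta_rot":[0,0,0],"hand":1}]' >/dev/null
python3 -c "
from h import *
goto([.554,.2205,.34],-13.05)"
```

```text
t 10.93 pos [ 0.5324 -0.2458  0.2392] yaw -13.05 F [-0.3  0.1 -1.8] open 0.275 grip 29.9
xyz [  -0.     0.  -128.8] rot [0.001  0.0004 0.0001]
t 11.55 pos [ 0.5326 -0.2459  0.3706] yaw -13.04 F [ 0.2 -0.9 -2. ] open 0.272 grip 29.9
xyz [459.2 -84.5  29.7] rot [0.0033 0.0013 0.0001]
```

```bash
python3 -m handwheel '[{"xyz":[18,-3,0],"delta_rot":[0,0,0],"hand":1},{"xyz":[52,-10,0],"delta_rot":[0,0,0],"hand":1},{"xyz":[96,-18,0],"delta_rot":[0,0,0],"hand":1},{"xyz":[141,-26,0],"delta_rot":[0,0,0],"hand":1},{"xyz":[186,-34,0],"delta_rot":[0,0,0],"hand":1}]' >/dev/null
python3 -m handwheel '[{"xyz":[45,-8,0],"delta_rot":[0,0,0],"hand":1},{"xyz":[90,-16,0],"delta_rot":[0,0,0],"hand":1},{"xyz":[135,-24,0],"delta_rot":[0,0,0],"hand":1},{"xyz":[175,-32,0],"delta_rot":[0,0,0],"hand":1},{"xyz":[210,-39,0],"delta_rot":[0,0,0],"hand":1}]' >/dev/null
python3 -m handwheel '[{"xyz":[25,-4,0],"delta_rot":[0,0,0],"hand":1},{"xyz":[45,-8,0],"delta_rot":[0,0,0],"hand":1},{"xyz":[58,-11,0],"delta_rot":[0,0,0],"hand":1},{"xyz":[62,-12,5],"delta_rot":[0,0,0],"hand":1},{"xyz":[62,-12,15],"delta_rot":[0,0,0],"hand":1}]' >/dev/null
python3 -m handwheel '[{"xyz":[0,0,8],"delta_rot":[0,0,0],"hand":1},{"xyz":[0,0,15],"delta_rot":[0,0,0],"hand":1},{"xyz":[0,0,15],"delta_rot":[0,0,0],"hand":1},{"xyz":[0,0,15],"delta_rot":[0,0,0],"hand":1},{"xyz":[0,0,15],"delta_rot":[0,0,0],"hand":1}]' >/dev/null
python3 - <<'E'
from h import *
import cv2
s=vision.capture("side");t=vision.capture("top")
cv2.imwrite("pics/s3.png",s[:,:,::-1]);cv2.imwrite("pics/t3.png",t[:,:,::-1])
c=lambda im,x,y:cv2.resize(im[y:y+90,x:x+66],None,fx=6,fy=6,interpolation=cv2.INTER_CUBIC)
cv2.imwrite("pics/c3.png",np.hstack([c(t,240,170),c(s,240,110)])[:,:,::-1])
goto([.554,.2205,.31],-13.05)
p=bot.read_state()["position"]; print(proj("side",p),proj("side",p-[0,0,.153]),proj("side",p-[0,0,.033]))
E
```

```text
t 14.15 pos [0.5529 0.2197 0.3379] yaw -13.05 F [-0.4  0.2 -2.3] open 0.272 grip 29.9
xyz [ 1.   0.8 27.9] rot [ 0.0006 -0.0003  0.0001]
[264.04999767 111.49587717] [268.19446358 151.95267891] [265.0115509  120.88221768]
```

View pics/c3.png

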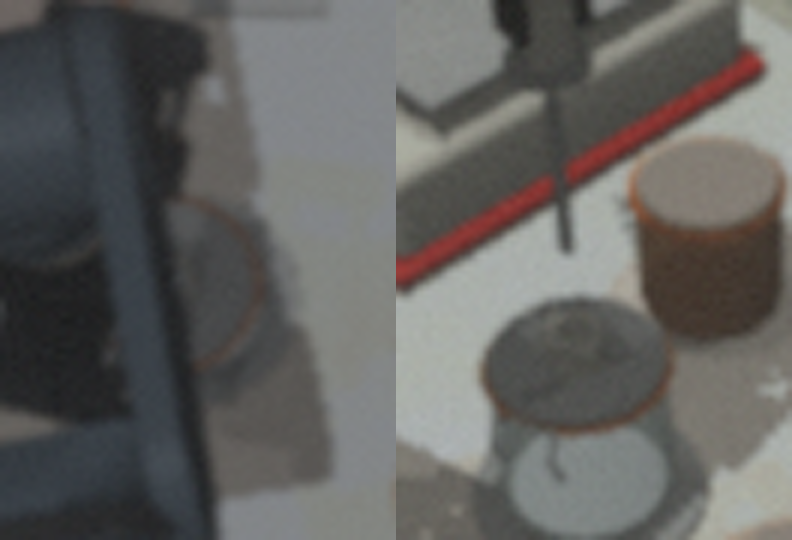

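The tip is at (268.1,151.3) against a predicted (268.2,152.0), and the stem runs along the predicted vertical, so the probe is upright. Next I'll check the guide centre with an overlay on the unobstructed first pictures.

```bash
python3 - <<'E'
from h import *
import cv2
K=10; out=[]
a=np.linspace(0,2*np.pi,73)
for n,ox,oy in(("top",248,196),("side",248,152)):
    im=cv2.imread(f"pics/{n}0.png")[oy:oy+40,ox:ox+40]
    im=cv2.convertScaleAbs(cv2.resize(im,None,fx=K,fy=K,interpolation=cv2.INTER_CUBIC),alpha=1.5,beta=-60)
    for r,z in((.018,.131),(.010,.131),(.018,.110)):
        p=np.array([(proj(n,[.554+r*np.cos(t),.2205+r*np.sin(t),z])-[ox,oy]+.5)*K-.5 for t in a])
        cv2.polylines(im,[p.round().astype(int)],True,(0,255,0),1)
    out.append(im)
cv2.imwrite("pics/c4.png",np.hstack(out))
for d in([.001,0,0],[0,.001,0]): print([ (proj(n,np.array([.554,.2205,.131])+d)-proj(n,[.554,.2205,.131])).round(2) for n in("top","side")])
E
```

```text
[array([-0.  , -0.28]), array([ 0.23, -0.15])]
[array([-0.28,  0.01]), array([-0.2 , -0.15])]
```

View pics/c4.png

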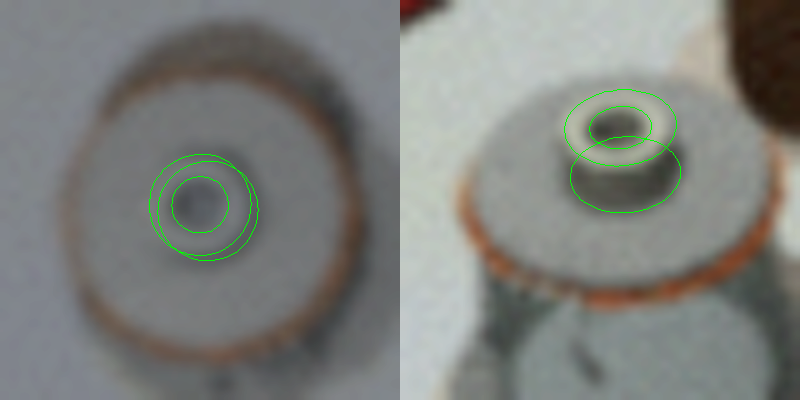

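The overlay matches the bore within about 0.5 px, with the side view suggesting a 1 mm correction. I'll use (0.5535, 0.2208), lower the tip to about 10 mm above the mouth and look again.

```bash
python3 -m handwheel '[{"xyz":[0.5,0.5,8],"delta_rot":[0,0,0],"hand":1},{"xyz":[1,0.8,20],"delta_rot":[0,0,0],"hand":1},{"xyz":[1,0.8,30],"delta_rot":[0,0,0],"hand":1},{"xyz":[1,0.8,40],"delta_rot":[0,0,0],"hand":1},{"xyz":[1,0.8,43],"delta_rot":[0,0,0],"hand":1}]' >/dev/null
python3 -m handwheel '[{"xyz":[0,0,0],"delta_rot":[0,0,0],"hand":1},{"xyz":[0,0,0],"delta_rot":[0,0,0],"hand":1},{"xyz":[0,0,0],"delta_rot":[0,0,0],"hand":1},{"xyz":[0,0,0],"delta_rot":[0,0,0],"hand":1},{"xyz":[0,0,0],"delta_rot":[0,0,0],"hand":1}]' >/dev/null
python3 - <<'E'
from h import *
import cv2
goto([.5535,.2208,.2096],-13.05)
s=vision.capture("side"); K=10; ox,oy=246,125
im=cv2.resize(s[oy:oy+55,ox:ox+45,::-1],None,fx=K,fy=K,interpolation=cv2.INTER_CUBIC)
im=cv2.convertScaleAbs(im,alpha=1.9,beta=-20)
a=np.linspace(0,2*np.pi,73)
for r in(.018,.010):
    p=np.array([(proj("side",[.5535+r*np.cos(t),.2208+r*np.sin(t),.131])-[ox,oy]+.5)*K-.5 for t in a])
    cv2.polylines(im,[p.round().astype(int)],True,(0,255,0),1)
p=bot.read_state()["position"]
q=np.array([(proj("side",p-[0,0,h])-[ox,oy]+.5)*K-.5 for h in(.06,.1526)]).round().astype(int); print(q)
cv2.line(im,q[0].tolist(),q[1].tolist(),(255,0,255),1)
cv2.imwrite("pics/c5.png",im)
E
```

```text
t 15.4 pos [0.5539 0.2205 0.2947] yaw -13.05 F [-0.5 -0.  -2.1] open 0.277 grip 29.9
xyz [ 0.2 -0.4 85.1] rot [ 0.0002 -0.0001  0.    ]
[[214 148]
 [237 372]]
```

View pics/c5.png

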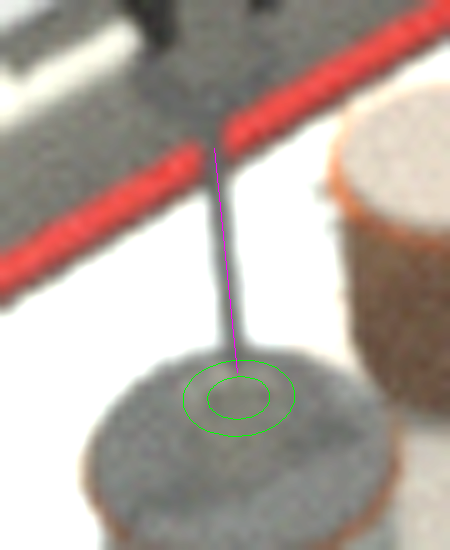

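The stem is upright and sits about 0.3 px left of its projection, the same side-view bias the guide showed. It is therefore centred to about 1 mm, so I'm lowering it slowly.

```bash
python3 -m handwheel '[{"xyz":[0.2,-0.2,4],"delta_rot":[0,0,0],"hand":1},{"xyz":[0.2,-0.2,10],"delta_rot":[0,0,0],"hand":1},{"xyz":[0.2,-0.2,16],"delta_rot":[0,0,0],"hand":1},{"xyz":[0.2,-0.2,22],"delta_rot":[0,0,0],"hand":1},{"xyz":[0.2,-0.2,26],"delta_rot":[0,0,0],"hand":1}]' >/dev/null
python3 -c "
from h import *
goto([.5537,.2207,.2096],-13.05)"
```

```text
t 16.07 pos [0.5535 0.2207 0.2679] yaw -13.05 F [-0.3  0.3 -1.7] open 0.274 grip 29.9
xyz [ 0.1  0.2 58.3] rot [-0.0007  0.0003  0.    ]
```

No contact force so far, so I'm continuing down.

```bash
python3 -m handwheel '[{"xyz":[0,0,6],"delta_rot":[0,0,0],"hand":1},{"xyz":[0,0,13],"delta_rot":[0,0,0],"hand":1},{"xyz":[0,0,20],"delta_rot":[0,0,0],"hand":1},{"xyz":[0,0,27],"delta_rot":[0,0,0],"hand":1},{"xyz":[0,0,34],"delta_rot":[0,0,0],"hand":1}]' >/dev/null
python3 -c "
from h import *
goto([.5537,.2207,.2096],-13.05)"
python3 -m handwheel '[{"xyz":[0,0,7],"delta_rot":[0,0,0],"hand":1},{"xyz":[0,0,14],"delta_rot":[0,0,0],"hand":1},{"xyz":[0,0,20],"delta_rot":[0,0,0],"hand":1},{"xyz":[0,0,23],"delta_rot":[0,0,0],"hand":1},{"xyz":[0,0,24],"delta_rot":[0,0,0],"hand":1}]' >/dev/null
python3 -m handwheel '[{"xyz":[0,0,0],"delta_rot":[0,0,0],"hand":1},{"xyz":[0,0,0],"delta_rot":[0,0,0],"hand":1},{"xyz":[0,0,0],"delta_rot":[0,0,0],"hand":1},{"xyz":[0,0,0],"delta_rot":[0,0,0],"hand":1},{"xyz":[0,0,0],"delta_rot":[0,0,0],"hand":1}]' >/dev/null
python3 - <<'E'
from h import *
import cv2
goto([.5537,.2207,.2096],-13.05)
s=vision.capture("side"); K=9; ox,oy=246,130
im=cv2.resize(s[oy:oy+65,ox:ox+50,::-1],None,fx=K,fy=K,interpolation=cv2.INTER_CUBIC)
cv2.imwrite("pics/c6.png",cv2.convertScaleAbs(im,alpha=1.9,beta=-20))
E
```

```text
t 16.7 pos [0.5537 0.2207 0.2341] yaw -13.05 F [-0.4  0.2 -1.4] open 0.269 grip 29.9
xyz [-0.   0.  24.5] rot [ 0. -0.  0.]
t 17.95 pos [0.5537 0.2207 0.2106] yaw -13.05 F [-0.1  0.5 -1.7] open 0.272 grip 29.9
xyz [-0.  0.  1.] rot [ 0.0001 -0.0001  0.    ]
```

View pics/c6.png

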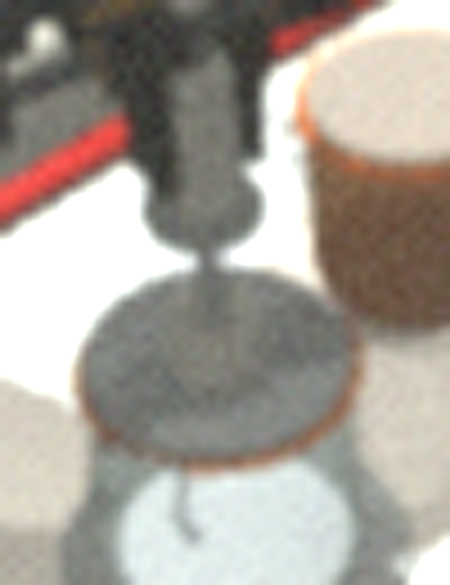

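The stem enters the guide at about (269,163) with no side force. The tip is about 58 mm up, and the probe is still and upright in the gripper. Handing in.

```bash
python3 -c "
from rig import workorder
print(workorder.hand_in())"
```

```text
the job is handed in; nothing more can be done
None
```

I handed in the job at about 18 s: the jaw is open, and the gripper is holding the probe still and upright. The stem is in the guide, centred to about 1 mm by the camera measurements, with its tip about 58 mm above the table; no contact force showed while lowering it.

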